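# Load the vibratory deburring tub to its mark and hold its run dial on the third click

### The arm

A 6-joint arm with a two-finger parallel gripper is mounted at the origin on the work surface. World frame = base frame: x ahead of the robot, y to its left, z up, the work surface at z = 0. Lengths are in m, angles in rad, forces in N, time in s.
With the tool pointing down it reaches from about 0.35 to 0.975 m from the base axis. Payload 7.1 kg.
Tool frame: the origin (TCP) lies between the finger pads; the fingertips stand arm.nose_length ahead of it and the grasp point (between the pads) lies 2 mm behind it (arm.nose_length is the distance from the TCP to the fingertips, in m); z points along the fingers, y is the line along which they close (so a half turn about z gives the same grasp; the last joint's range is limited). The gripper opens to 88 mm and grips with 3 to 60 N. Pads are 20 mm wide; open, the fingers measure 115 mm over their backs; the gripper's body (75 mm by 178 mm) begins 61 mm behind the grasp point.
Start: joints at [1.182, 0.423, 1.63, -0, 1.089, -0.019], TCP at [0.226, 0.583, 0.24] pointing down, gripper open.
Joint ranges: [-3, 3], [-0.9, 2.11], [0.09, 2.58], [-1.31, 4.45], [0.11, 2.69], [-2.54, 2.54]. Speed limits (rad/s): [2.39, 2.39, 3.01, 3.14, 3.14, 3.14].

### API

Orientations are given as a rotation vector (axis times angle).
In Python, from plant import arm, capture, sign_off, find_in, pinpoint gives the robot as it stands.
- The arm moves only by the tool send_rows, never from a script. Its argument "increments" is a list that holds one entry, the list of rows, each a list of 5 numbers: the shift along the tool's x, y, z in m, then the turn about the tool's z in degrees, then the closure, from -1 (fully open) to 1 (shut), so that 0 is half open. A call has 1 to 8 rows; each row shifts and turns the commanded pose from where the row before left it, along the tool's axes as they then stand; what a row does not reach is not made up. A row lasts 1/8 s, in which the tool goes at most 62.5 mm and 10.7 degrees, less where a joint would pass 70% of its speed; a pose out of reach is approached as far as the arm can. A call is refused whole if a number of a shift passes 0.0625 or a number of a turn 10.7, either way. A call with a gripper value outside its range is refused whole. The fingers move at their own pace and stop on an object; "grip_force" is the grip in N (left out, the last holds). Time passes only in rows, so rows that do not move let the fingers close. It gives the time, the measured TCP pose, the force, the opening and the grip force at its end, in the units of the state.
- arm.get_obs(): the state, without advancing time (a new reading comes with each control period).
- capture(name): name is "scene" or "top" or "wrist"; returns a dict with "color" (384x512x3 uint8, red, green, blue), "intrinsics" (3x3 intrinsics, pixels), "k1" (the pictures are not rectified: a ray, as slopes to the right and down, at radius r is drawn at 1 + k1 r^2 times it, then the intrinsics apply), "origin" and "attitude" of the camera in the world; the wrist camera has in their place "T_tool_cam" (4x4, takes a point from camera to tool coordinates, whose origin is the TCP and whose axes are the flange's). Camera axes: x right, y down, z forward; pixel columns grow to the right and rows downward; lengths in m; the calibration is good to about 2 mm. A picture is of the moment at which its call begins: read the wrist's pose just before it. There is no depth.
- sign_off(): hands the job in; it is judged then, once.
Trained networks look in the newest picture that a camera, given by its name, has taken for a name from the list of things; names that differ only in an ending like _2 or _b are one class to them, and where a whole thing is asked for, a point or a joint stands for the part that bears it (a point fixed in the world has none). Each returns a list of dicts, best first, with "confidence" (0 to 1); they miss things now and then, are a little off and sometimes report something else, mostly with a low value. They report only what shows in the picture. A call takes as long as a camera call.
- find_in(camera, query): "at" ([row, column] in pixels, amid what is visible of it).
- pinpoint(camera, query): "at" ([row, column] in pixels: a listed point, or the origin of a listed thing).
The state is a dict: "t": time; "joint_pos": joint angles; "qvel": joint speeds; "tau": joint torques, N m; "position": TCP position; "ee_rot": TCP orientation; "wrist_force": force on the tool from outside, world axes, zero at the start; "wrist_torque": the same for the moment, N m; "finger_gap": opening from 0.0 (shut) to 1.0 (fully open); "finger_force": force on a finger pad.
Only numpy, scipy, OpenCV 4.12 (cv2) and the standard library are available. Lean on these libraries where they do the work, as an engineer would, in place of code of your own. Each camera call takes 0.05 s, during which the arm holds its last target. There are 200 camera calls.

### The job

Set flanged castings from the bench into the open sprung tub of the deburring machine, without dropping them, until the tub's load pointer has sunk to between the two tabs of the load gauge and stays there; the valve body that is already in the tub stays in it. Then turn the machine's hold-to-run dial clockwise past the first and second click to the third click and keep it there against its return spring: the program finishes while the gripper is still holding the dial there, touching neither the tub nor the castings. Leave the wrench, the oil bottle and the red stock bin alone.

Things in the scene. Friction and masses are not known exactly. Their poses are not given: they have to be found in the camera images.
- casting1: Dark iron two-bolt flange casting, one of four alike (0.37 to 0.47 kg), foot down on the bench. Foot 90 mm long (x) with two bolt ears, 44 mm wide (y), 11 mm thick; on it an upright round boss 40 mm in diameter, from 11 to 52 mm up. Origin: centre of the underside; z up, x along the ears. Take it by the boss from above, best with the fingers closing along x and the tips above the foot.
- casting2: Dark iron two-bolt flange casting, one of four alike (0.37 to 0.47 kg), foot down on the bench. Foot 90 mm long (x) with two bolt ears, 44 mm wide (y), 11 mm thick; on it an upright round boss 40 mm in diameter, from 11 to 52 mm up. Origin: centre of the underside; z up, x along the ears. Take it by the boss from above, best with the fingers closing along x and the tips above the foot.
- casting3: Dark iron two-bolt flange casting, one of four alike (0.37 to 0.47 kg), foot down on the bench. Foot 90 mm long (x) with two bolt ears, 44 mm wide (y), 11 mm thick; on it an upright round boss 40 mm in diameter, from 11 to 52 mm up. Origin: centre of the underside; z up, x along the ears. Take it by the boss from above, best with the fingers closing along x and the tips above the foot.
- casting4: Dark iron two-bolt flange casting, one of four alike (0.37 to 0.47 kg), foot down on the bench. Foot 90 mm long (x) with two bolt ears, 44 mm wide (y), 11 mm thick; on it an upright round boss 40 mm in diameter, from 11 to 52 mm up. Origin: centre of the underside; z up, x along the ears. Take it by the boss from above, best with the fingers closing along x and the tips above the foot.
- machine: Bench deburring machine, fixed. Origin on the bench under the tub's middle; x away from the robot, y to its console; yaw up to 0.2. Grey frame 210 x 270 mm, on it a blue open tub on four springs; at y = +205 mm the console, 130 x 90 mm, top at 115 mm, dial on top. On the far side (x +128, y -20 mm) the load gauge: an aluminium strip 30 mm wide, 180 mm high, with two dark tabs 13 mm apart.
- valve_body: Dark block-shaped valve body casting 100 x 56 x 36 mm with a round boss 12 mm high on top; it lies in the console-side (+y) end of the tub from the start and stays there. Its weight is unknown (0.3 to 0.9 kg). Origin: centre of the underside.
- tub (a joint): Sink of the tub on its springs, m; 0 = empty; it goes straight down without tilting wherever the load lies. 458 N/m: a casting sinks it 8 to 10 mm; it bobs for about 0.5 s after a change. At the start the valve body sinks it 6 to 20 mm. The pointer is between the tabs from 0.024 to 0.037; bump stop at 0.052.
- tub_floor (a point): Centre of the tub's inner floor, moving with the tub; axes as the machine's; 135 mm above the bench when empty. Floor 200 mm (x) by 250 mm (y); walls 6 mm thick, rising 60 mm, rolled rim 63 mm above the floor. The valve body takes up the floor beyond about y = +40 mm; the rest is free and holds three castings side by side, ears along x.
- pointer (a point): Tip of the load pointer: a steel blade 4 mm thick on the far outside of the tub, in front of the gauge strip, that sinks with the tub.
- gauge_mid (a point): Fixed point midway between the two tabs of the load gauge; the tabs' inner edges lie 6.5 mm above and below it. The pointer point is right when its height is within those edges.
- dial (a joint): Angle of the hold-to-run dial, rad, growing clockwise seen from above; 0 = off. Clicks (detents) at 0.42, 0.84 and 1.26, end stop at 1.40. Let go anywhere, it springs back to 0: 0.12 N m near off, 0.19 N m at the third click; a click adds or takes up to 0.08 N m.
- dial_grip (a point): Point on the dial's upright axis, 146 mm above the bench, where to grip; turns with the dial; at off its axes are the machine's. Black disc 52 mm across with a bar handle across it, 16 mm thick (x), 52 mm long (y); the bar's top is 8 mm above this point, the disc's top 21 mm below. A white line marks the +y end. The tub's rim, 65 mm off in -y, is up to 197 mm high.
- wrench: Steel wrench, 200 mm, lying on the bench beyond the castings, at the right. Leave alone.
- oil_bottle: White plastic oil bottle, 60 mm across, 150 mm high, black cap, standing on the bench. Leave alone.
- stock_bin: Small red plastic stock bin, 110 x 90 x 60 mm, on the bench. Leave alone.

How it is judged:
By the outcome, as a careful person would: the job done as asked, in the order asked, and still so for the second after the job is handed in, while the arm keeps its last pose, push and grip.
It also fails if it takes over 72 s, if anything falls off the work surface, if the arm or the gripper's body presses on something with over 40 N, if the wrist force passes 120 N, or if a joint passes its speed limit or range.

## Working session

There is one attempt and no reset: what is moved stays moved. The work goes in short steps, Python scripts to look and compute and a tool call to move; the robot and the scene stay as the last step left them, time stands still between calls to the robot, and variables do not carry over. Pictures are saved under pics/ and viewed, at most 10 in all, crops included, and the job is handed in when it is done.

Besides the shell and the picture viewer there is one more tool, called after "Emit:" in YAML: its name, and indented under it one key for each argument. send_rows: Moves the arm, as the interface text tells. Its arguments: {"type":"object","properties":{"increments":{"type":"array"},"grip_force":{"type":"number"}},"required":["increments"]}

```bash
ls; mkdir -p pics
cat > h.py <<'E'
import numpy as np, cv2
from scipy.spatial.transform import Rotation as R
from plant import arm, capture, sign_off, find_in, pinpoint
def cam(name):
    o=arm.get_obs(); c=capture(name)
    if 'T_tool_cam' in c:
        T=np.eye(4);T[:3,:3]=R.from_rotvec(o['ee_rot']).as_matrix();T[:3,3]=o['position']
        M=T@np.array(c['T_tool_cam']); c['o']=M[:3,3]; c['R']=M[:3,:3]
    else:
        c['o']=np.array(c['origin']); a=np.array(c['attitude']); c['R']=a if a.shape==(3,3) else R.from_rotvec(a).as_matrix()
    return c
def ray(c,rc):
    K=np.array(c['intrinsics']); d=np.array([(rc[1]-K[0,2])/K[0,0],(rc[0]-K[1,2])/K[1,1]]); u=d.copy()
    for _ in range(20): u=d/(1+c['k1']*(u@u))
    return c['R']@np.array([u[0],u[1],1])
def atz(c,rc,z):
    r=ray(c,rc); return c['o']+r*(z-c['o'][2])/r[2]
def proj(c,p):
    q=c['R'].T@(np.array(p)-c['o']); u=q[:2]/q[2]; u=u*(1+c['k1']*(u@u)); K=np.array(c['intrinsics'])
    return [u[1]*K[1,1]+K[1,2],u[0]*K[0,0]+K[0,2]]
def tri(c1,p1,c2,p2):
    A=[];b=[]
    for c,p in((c1,p1),(c2,p2)):
        r=ray(c,p);r/=np.linalg.norm(r);P=np.eye(3)-np.outer(r,r);A.append(P);b.append(P@c['o'])
    return np.linalg.lstsq(np.vstack(A),np.hstack(b),rcond=None)[0]
def save(c,n): cv2.imwrite('pics/'+n+'.png',c['color'][:,:,::-1])
E
cat > a.py <<'E'
from h import *
np.set_printoptions(precision=4,suppress=True)
o=arm.get_obs(); print(o['position'],o['ee_rot'],arm.nose_length,o['wrist_force'],o['finger_gap'])
C={n:cam(n) for n in('scene','top','wrist')}
I=[]
for n,c in C.items():
    save(c,n+'0'); I.append(c['color']); print(n,c['o'],c['R'][:,2],c['color'].shape)
    if 'T_tool_cam' in c: print(np.array(c['T_tool_cam']))
for n in('scene','top'):
    c=C[n]
    for q,z in(('casting1',0),('machine',0),('valve_body',.125),('tub_floor',.125),('pointer',None),('gauge_mid',None),('dial_grip',.146),('oil_bottle',0),('stock_bin',0),('wrench',0)):
        for d in pinpoint(n,q)[:5]:
            print(n,q,np.round(d['at'],1),round(d['confidence'],2), atz(c,d['at'],z) if z is not None else '')
E
python3 a.py
```

```text
pics
[0.2257 0.5823 0.2389] [-0.5775 -3.0877  0.0023] 0.017 [-0.4546 -0.3347  0.503 ] 1.0030849125385026
scene [ 1.443  -0.5579  0.8544] [-0.7     0.3976 -0.5933] (384, 512, 3)
top [ 0.5138 -0.0573  1.0993] [ 0.0923 -0.0157 -0.9956] (384, 512, 3)
wrist [0.1484 0.6128 0.3829] [ 0.283  -0.1105 -0.9527] (384, 512, 3)
[[ 0.0002 -0.9527 -0.3038  0.0831]
 [ 1.      0.0001  0.0006  0.0003]
 [-0.0005 -0.3038  0.9527 -0.1439]
 [ 0.      0.      0.      1.    ]]
scene casting1 [263.9 153.7] 0.96 [ 0.5713 -0.342   0.    ]
scene casting1 [210.8 198. ] 0.89 [ 0.4281 -0.164   0.    ]
scene casting1 [255.4 204.5] 0.87 [ 0.5998 -0.2203 -0.    ]
scene casting1 [230.2 133.5] 0.7 [ 0.4277 -0.3473 -0.    ]
scene machine [212.2 310. ] 0.94 [ 0.5739  0.1105 -0.    ]
scene machine [195.9 336.4] 0.31 [0.5448 0.2221 0.    ]
scene valve_body [166.7 336. ] 0.62 [0.567  0.1861 0.125 ]
scene tub_floor [179.4 311.9] 0.64 [0.5883 0.0936 0.125 ]
scene pointer [198.1 338.1] 0.77 
scene gauge_mid [206.8 336.3] 0.58 
scene dial_grip [152.3 374.1] 0.56 [0.58  0.303 0.146]
scene oil_bottle [298.4 192.6] 0.57 [ 0.7162 -0
[... 349 characters left out ...]
-0.3531  0.    ]
top casting1 [263.  291.4] 0.57 [ 0.4294 -0.1771  0.    ]
top machine [211.3 192.7] 0.82 [0.575  0.1071 0.    ]
top valve_body [210.8 154.4] 0.9 [0.5685 0.1867 0.125 ]
top tub_floor [209.2 186.1] 0.93 [0.5733 0.1054 0.125 ]
top pointer [153.1 194.8] 0.78 
top gauge_mid [154.3 193.9] 0.73 
top dial_grip [201.1 106.5] 0.8 [0.5906 0.3045 0.146 ]
top oil_bottle [161.4 333.3] 0.9 [ 0.7246 -0.301   0.    ]
top oil_bottle [152.5 197.1] 0.5 [0.747  0.0982 0.    ]
top stock_bin [148.9 292.4] 0.65 [ 0.7604 -0.1806  0.    ]
top stock_bin [156.1 195.2] 0.41 [0.7363 0.1035 0.    ]
top wrench [232.2 393.3] 0.68 [ 0.518 -0.476  0.   ]
top wrench [162.6 335.6] 0.21 [ 0.7211 -0.3078  0.    ]
```

Run:
```python
import cv2,numpy as np
t=cv2.imread('pics/top0.png');s=cv2.imread('pics/scene0.png')
a=cv2.resize(t[130:300,80:420],(800,400),interpolation=cv2.INTER_CUBIC)
cv2.imwrite('pics/tz.png',a)
g=cv2.resize(s[110:310,80:410],(800,485),interpolation=cv2.INTER_CUBIC)
cv2.imwrite('pics/sz.png',g)
```

```text
(no output)
```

View pics/tz.png

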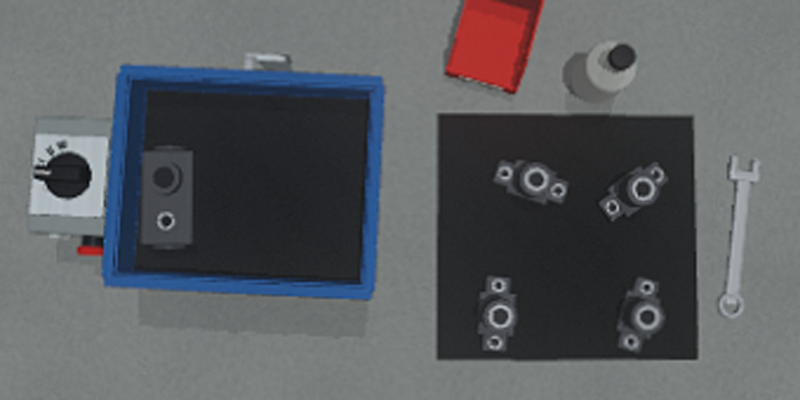

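View pics/sz.png

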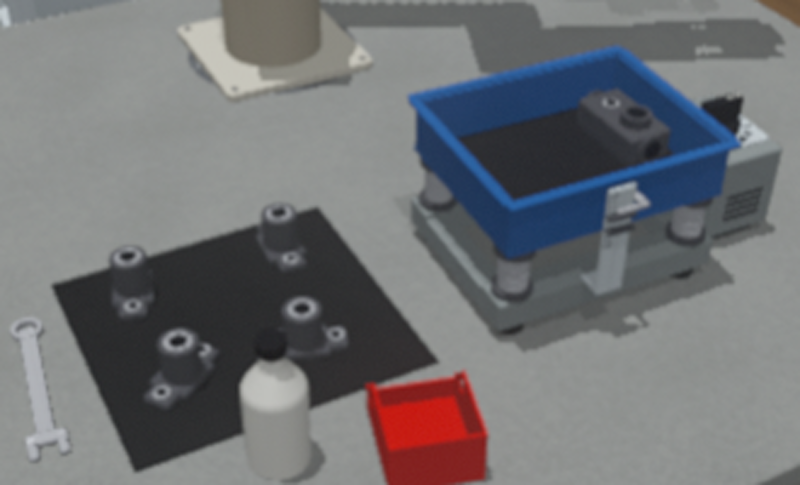

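Top view: valve body lies at the left (console) end of the tub. The castings' ears in the zoomed crop are at A (504,173)/(559,190), B (657,174)/(612,207), C (499,285)/(494,342) and D (646,287)/(629,342). The rim corners are at (120,68), (383,78), (372,296) and (104,284). The scene view shows the gauge strip and pointer at roughly (625,200) in the crop.

```bash
cat > b.py <<'E'
from h import *
np.set_printoptions(precision=4,suppress=True)
c=cam('top'); s=cam('scene')
def w(u,v,z): return atz(c,[130+v*170/400,80+u*340/800],z)
for n,a,b in(('A',(504,173),(559,190)),('B',(657,174),(612,207)),('C',(499,285),(494,342)),('D',(646,287),(629,342))):
    p,q=w(*a,.011),w(*b,.011);d=p-q;print(n,(p+q)/2,np.linalg.norm(d),np.degrees(np.arctan2(d[1],d[0])))
K=[w(*k,.185) for k in((120,68),(383,78),(372,296),(104,284))];print(np.array(K),np.mean(K,0))
for i,j in((0,1),(3,2),(3,0),(2,1)):
    d=K[j]-K[i];print(np.linalg.norm(d),np.degrees(np.arctan2(d[1],d[0])))
P={q:[ (pinpoint(n,q) or [{'at':[np.nan]*2}])[0]['at'] for n in('scene','top')] for q in('tub_floor','dial_grip','pointer','gauge_mid','valve_body')}
for q in P: print(q,tri(s,P[q][0],c,P[q][1]),P[q])
x=s['color'][170:260,300:370][:,:,::-1]
cv2.imwrite('pics/g.png',cv2.resize(x,(466,600),interpolation=cv2.INTER_CUBIC))
E
python3 b.py
```

```text
A [ 0.5888 -0.2176  0.011 ] 0.07014219129923971 73.2230466219185
B [ 0.5787 -0.3444  0.011 ] 0.06961865543166838 -54.1959441151978
C [ 0.4296 -0.1748  0.011 ] 0.06834593809025617 -4.998838339345122
D [ 0.4284 -0.3463  0.011 ] 0.06951915240699323 -17.976646354397797
[[ 0.6911  0.2335  0.185 ]
 [ 0.6824 -0.0392  0.185 ]
 [ 0.46   -0.0303  0.185 ]
 [ 0.469   0.2421  0.185 ]] [0.5756 0.1015 0.185 ]
0.2728725060243949 -91.83809607441567
0.27249579497859355 -91.90397078667804
0.22229541749853554 -2.2105722040817777
0.22261147329150685 -2.3070503010657024
tub_floor [0.5755 0.1127 0.1031] [[181.8, 315.5], [209.4, 185.6]]
dial_grip [0.5828 0.302  0.149 ] [[152.3, 373.1], [203.2, 105.4]]
 ** On entry to DLASCL parameter number  4 had an illegal value
 ** On entry to DLASCL parameter number  4 had an illegal valueTraceback (most recent call last):
  File "b.py", line 11, in <module>
    for q in P: print(q,tri(s,P[q][0],c,P[q][1]),P[q])
                        ~~~^^^^^^^^^^^^^^^^^^^^^
  File "h.py", line 25, in tri
    return np.linalg.lstsq(np.vstack(A),np.hstack(b),rcond=None)[0]
           ~~~~~~~~~~~~~~~^^^^^^^^^^^^^^^^^^^^^^^^^^^^^^^^^^^^^^
    x, resids, rank, s = _umath_linalg.lstsq(a, b, rcond,
                         ~~~~~~~~~~~~~~~~~~~^^^^^^^^^^^^^
                                             signature=signature)
                                             ^^^^^^^^^^^^^^^^^^^^
    raise LinAlgError("SVD did not converge in Linear Least Squares")
numpy.linalg.LinAlgError: SVD did not converge in Linear Least Squares
```

```bash
cat >> h.py <<'E'
def phi_of(o):
    M=R.from_rotvec(o['ee_rot']).as_matrix(); return np.degrees(np.arctan2(M[1,0],M[0,0]))
def plan(wps,n=None):
    """wps: (x,y,z,finger_angle_deg,rows); prints rows in tool axes"""
    o=arm.get_obs(); p=np.array(o['position']); f=phi_of(o)
    print('at',np.round(p,4),'finger',round(f-90,2),'q6',round(np.degrees(o['joint_pos'][5]),1),'t',o['t'],'F',np.round(o['wrist_force'],1),'gap',round(float(o['finger_gap']),3))
    for x,y,z,a,k in wps:
        d=(np.array([x,y,z])-p)/k; df=((a+90-f+180)%360-180)/k
        for _ in range(k):
            r=np.radians(f); X=np.array([np.cos(r),np.sin(r),0]);Y=np.array([np.sin(r),-np.cos(r),0])
            row=np.array([round(d@X,4),round(d@Y,4),round(-d[2],4),round(-df,1)])
            p=p+row[0]*X+row[1]*Y-np.array([0,0,row[2]]); f-=row[3]
            print(row.tolist())
        print('->',np.round(p,4),round(f-90,2))
E
python3 - <<'E'
from h import *
plan([(.36,.2,.25,30,7),(.42,-.15,.2,-5,7)])
s=cam('scene')
x=s['color'][170:260,300:370][:,:,::-1]
cv2.imwrite('pics/g.png',cv2.resize(x,(466,600),interpolation=cv2.INTER_CUBIC))
E
```

```text
at [0.2259 0.5828 0.2397] finger 68.81 q6 -1.1 t 1.75 F [-0.3  0.2  0.3] gap 1.001
[-0.0376, -0.0441, -0.0015, 5.5]
[-0.0417, -0.0402, -0.0015, 5.5]
[-0.0453, -0.0361, -0.0015, 5.5]
[-0.0486, -0.0316, -0.0015, 5.5]
[-0.0514, -0.0268, -0.0015, 5.5]
[-0.0537, -0.0217, -0.0015, 5.5]
[-0.0556, -0.0165, -0.0015, 5.5]
-> [0.3599 0.1999 0.2502] 30.31
[-0.0475, -0.0178, 0.0072, 5.0]
[-0.0489, -0.0136, 0.0072, 5.0]
[-0.0499, -0.0093, 0.0072, 5.0]
[-0.0505, -0.0049, 0.0072, 5.0]
[-0.0507, -0.0005, 0.0072, 5.0]
[-0.0506, 0.0039, 0.0072, 5.0]
[-0.05, 0.0083, 0.0072, 5.0]
-> [ 0.42   -0.1501  0.1998] -4.69
```

View pics/g.png

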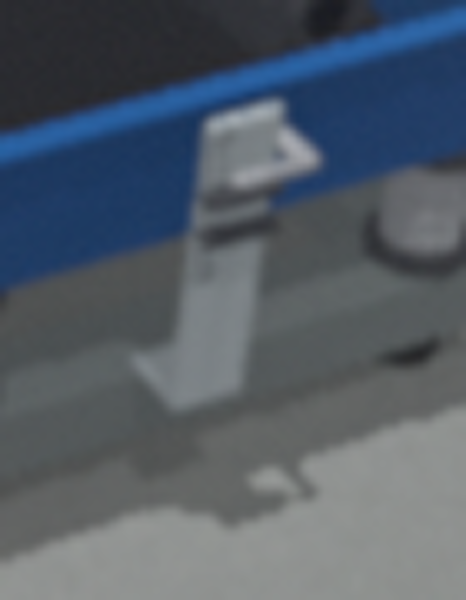

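Pointer blade sits just above the upper tab (crop rows about 165–180; tabs at about 195 and 232). Moving to casting C.

Emit:
send_rows:
  increments:
    - [[-0.038,-0.044,-0.0015,5.5,-1],[-0.042,-0.04,-0.0015,5.5,-1],[-0.045,-0.036,-0.0015,5.5,-1],[-0.049,-0.032,-0.0015,5.5,-1],[-0.051,-0.027,-0.0015,5.5,-1],[-0.054,-0.022,-0.0015,5.5,-1],[-0.056,-0.0165,-0.0015,5.5,-1]]

```text
t: 2.68
position: [0.3607, 0.1973, 0.2506]
ee_rot: [1.567, 2.722, 0.001]
wrist_force: [1.2, -0.2, 1.2]
finger_gap: 1.002
finger_force: 0.0
```

Emit:
send_rows:
  increments:
    - [[-0.0475,-0.018,0.007,5,-1],[-0.049,-0.0135,0.007,5,-1],[-0.05,-0.009,0.007,5,-1],[-0.0505,-0.005,0.007,5,-1],[-0.0505,-0.0005,0.007,5,-1],[-0.0505,0.004,0.007,5,-1],[-0.05,0.008,0.007,5,-1],[0,0,0,0,-1]]

```text
t: 3.68
position: [0.4208, -0.1537, 0.201]
ee_rot: [2.315, 2.123, 0.0]
wrist_force: [-0.3, 1.0, 0.3]
finger_gap: 0.997
finger_force: 0.0
```

```bash
cat > look.py <<'E'
from h import *
np.set_printoptions(precision=4,suppress=True)
c=cam('wrist'); save(c,'w%.0f'%(arm.get_obs()['t']*10))
for d in pinpoint('wrist','casting1')[:5]: print('origin',np.round(d['at']),round(d['confidence'],2),atz(c,d['at'],0))
for d in find_in('wrist','casting1')[:5]: print('find',np.round(d['at']),round(d['confidence'],2),atz(c,d['at'],.03))
# boss-top circle candidates
t=cam('top'); s=cam('scene')
for n,k in(('top',t),('scene',s)):
    print(n,[atz(k,d['at'],0)[:2] for d in pinpoint(n,'casting1')[:5]])
plan([(.4296,-.175,.12,-5,2),(.4296,-.175,.033,-5,3)])
print(proj(c,(.4296,-.175,0)))
E
python3 look.py; ls pics
```

```text
origin [186. 260.] 0.95 [ 0.4329 -0.1715  0.    ]
origin [304. 266.] 0.75 [ 0.4288 -0.3399  0.    ]
origin [209. 391.] 0.63 [ 0.5925 -0.2145  0.    ]
find [217. 398.] 0.87 [ 0.5866 -0.2125  0.03  ]
find [187. 260.] 0.66 [ 0.4323 -0.1633  0.03  ]
find [303. 264.] 0.62 [ 0.4259 -0.3144  0.03  ]
top [array([ 0.5757, -0.341 ]), array([ 0.4339, -0.3541]), array([ 0.5902, -0.2198])]
scene [array([ 0.4305, -0.1672]), array([ 0.5825, -0.3479]), array([ 0.6009, -0.2213]), array([ 0.4416, -0.342 ])]
at [ 0.4203 -0.1499  0.2014] finger -4.58 q6 -16.6 t 4.025 F [-0.6  0.7  0.1] gap 0.997
[-0.0121, 0.0056, 0.0407, 0.2]
[-0.0121, 0.0057, 0.0407, 0.2]
-> [ 0.4296 -0.175   0.12  ] -4.98
[-0.0, -0.0, 0.029, 0.0]
[-0.0, -0.0, 0.029, 0.0]
[-0.0, -0.0, 0.029, 0.0]
-> [ 0.4296 -0.175   0.033 ] -4.98
[np.float64(189.31891693806807), np.float64(257.57884760685545)]
g.png
scene0.png
sz.png
top0.png
tz.png
w37.png
wrist0.png
```

View pics/w37.png

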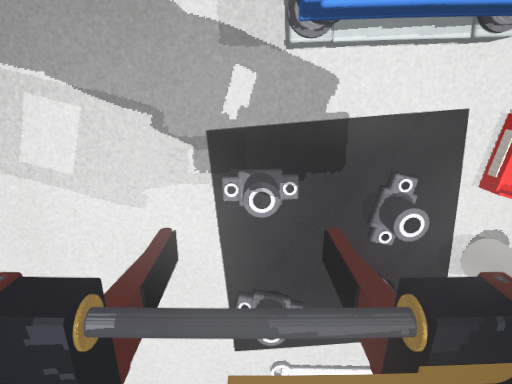

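Wrist view: C's ear holes are at (col,row) (231,189)/(290,188) and A's at (405,185)/(385,237). The fingers are along C's ears.

Run:
```python
from h import *
c=cam('wrist')
for a,b in(((189,231),(188,290)),((237,385),(185,405))):
    p,q=atz(c,a,.011),atz(c,b,.011);d=q-p;print((p+q)/2,np.linalg.norm(d),np.degrees(np.arctan2(d[1],d[0])))
print(atz(c,(201,262),.052),atz(c,(224,411.5),.052))
plan([(.431,-.174,.12,-5,2),(.431,-.174,.033,-5,3)])
```

```text
[ 0.43260386 -0.16713072  0.011     ] 0.06863982706031627 -3.556867797646316
[ 0.59184125 -0.2090774   0.011     ] 0.06846331935480762 73.22250608457729
[ 0.43265447 -0.16834454  0.052     ] [ 0.59100306 -0.20730914  0.052     ]
at [ 0.4204 -0.15    0.2014] finger -4.58 q6 -16.6 t 4.075 F [ 0.3  0.3 -0.3] gap 1.001
[-0.0115, 0.0062, 0.0407, 0.2]
[-0.0115, 0.0063, 0.0407, 0.2]
-> [ 0.431 -0.174  0.12 ] -4.98
[-0.0, -0.0, 0.029, 0.0]
[-0.0, -0.0, 0.029, 0.0]
[-0.0, -0.0, 0.029, 0.0]
-> [ 0.431 -0.174  0.033] -4.98
```

Emit:
send_rows:
  increments:
    - [[-0.01,0.0066,0.04,0,-1],[-0.01,0.0066,0.04,0,-1],[0,0,0.03,0,-1],[0,0,0.03,0,-1],[0,0,0.028,0,-1],[0,0,0,0,-1],[0,0,0,0,0.3],[0,0,0,0,0.3]]
  grip_force: 45

```text
t: 5.08
position: [0.4327, -0.1721, 0.0344]
ee_rot: [2.309, 2.128, 0.001]
wrist_force: [-0.8, 0.7, -0.5]
finger_gap: 0.814
finger_force: 0.0
```

Emit:
send_rows:
  increments:
    - [[0,0,0,0,0.6],[0,0,0,0,0.6]]

```text
t: 5.32
position: [0.4322, -0.1721, 0.0337]
ee_rot: [2.31, 2.128, 0.001]
wrist_force: [0.2, 0.1, -0.1]
finger_gap: 0.577
finger_force: 0.0
```

Run:
```python
from h import *
plan([(.432,-.171,.26,-2,4),(.576+.0033,.1015-.092,.26,-2,4),(.576-.0033,.1015-.092,.165,-2,3)])
```

```text
at [ 0.4322 -0.1721  0.0337] finger -4.69 q6 -18.5 t 5.325 F [ 0.2  0.1 -0.1] gap 0.577
[0.0003, -0.0001, -0.0566, -0.7]
[0.0003, -0.0001, -0.0566, -0.7]
[0.0003, -0.0001, -0.0566, -0.7]
[0.0003, -0.0001, -0.0566, -0.7]
-> [ 0.4319 -0.1709  0.2601] -1.89
[0.0463, 0.0353, 0.0, 0.0]
[0.0463, 0.0353, 0.0, 0.0]
[0.0463, 0.0353, 0.0, 0.0]
[0.0463, 0.0353, 0.0, 0.0]
-> [0.5791 0.0096 0.2601] -1.89
[-0.0001, -0.0021, 0.0317, 0.0]
[-0.0001, -0.0021, 0.0317, 0.0]
[-0.0001, -0.0021, 0.0317, 0.0]
-> [0.5728 0.0095 0.165 ] -1.89
```

Emit:
send_rows:
  increments:
    - [[0,0,0,0,0.6],[0,0,0,0,0.6],[0,0,-0.03,-0.7,0.6],[0,0,-0.055,-0.7,0.6],[0,0,-0.055,-0.7,0.6],[0,0,-0.055,-0.7,0.6],[0,0,-0.03,0,0.6],[0,0,0,0,0.6]]

```text
t: 6.32
position: [0.4327, -0.1723, 0.2597]
ee_rot: [2.255, 2.182, 0.003]
wrist_force: [-1.0, -0.1, -3.7]
finger_gap: 0.45
finger_force: 45.0
```

Emit:
send_rows:
  increments:
    - [[0.0466,0.0334,0,0,0.6],[0.0466,0.0334,0,0,0.6],[0.0466,0.0334,0,0,0.6],[0.0466,0.0334,0,0,0.6],[0,0,0.02,0,0.6],[0,0,0.03,0,0.6],[0,0,0.03,0,0.6],[0,0,0.01,0,0.6]]

```text
t: 7.32
position: [0.5687, 0.01, 0.1638]
ee_rot: [-2.254, -2.181, 0.009]
wrist_force: [-0.1, -0.8, -5.0]
finger_gap: 0.446
finger_force: 45.0
```

Run:
```python
from h import *
plan([(.5726,.0096,.155,-2.1,2)])
c=cam('wrist');x=c['color'][:,:,::-1];s=cam('scene')['color'][110:250,270:420,::-1]
cv2.imwrite('pics/p1.png',np.hstack([cv2.resize(x,(400,300)),cv2.resize(s,(321,300),interpolation=cv2.INTER_CUBIC)]))
```

```text
at [0.5687 0.01   0.1638] finger -1.88 q6 1.7 t 7.325 F [-0.1 -0.8 -5. ] gap 0.446
[-0.0002, 0.002, 0.0044, 0.1]
[-0.0001, 0.002, 0.0044, 0.1]
-> [0.5727 0.0096 0.155 ] -2.08
```

View pics/p1.png

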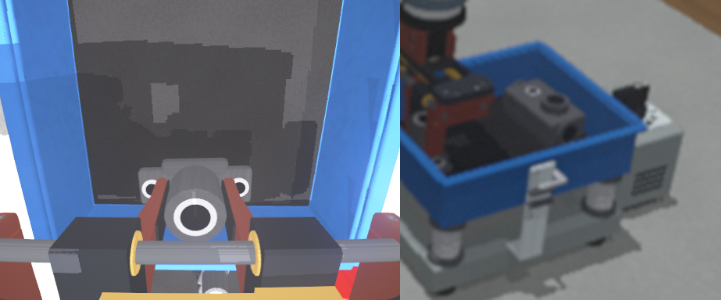

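Casting is inside the tub walls, near the -y end and clear of them. Lowering gently.

Emit:
send_rows:
  increments:
    - [[0,0.002,0.004,0,0.6],[0,0,0.005,0,0.6],[0,0,0.004,0,0.6],[0,0,0,0,0.6]]

```text
t: 7.92
position: [0.5734, 0.0099, 0.1551]
ee_rot: [-2.258, -2.184, 0.0]
wrist_force: [0.0, 1.1, -4.1]
finger_gap: 0.446
finger_force: 45.0
```

Emit:
send_rows:
  increments:
    - [[0,0,0.004,0,0.6],[0,0,0.004,0,0.6],[0,0,0,0,0.6]]

```text
t: 8.3
position: [0.5734, 0.0099, 0.1469]
ee_rot: [-2.258, -2.184, 0.0]
wrist_force: [-0.5, 0.0, -1.8]
finger_gap: 0.443
finger_force: 45.0
```

Emit:
send_rows:
  increments:
    - [[0,0,0.004,0,0.6],[0,0,0,0,0.6],[0,0,0,0,0.6]]

```text
t: 8.68
position: [0.5734, 0.0099, 0.1432]
ee_rot: [-2.258, -2.184, 0.0]
wrist_force: [-2.1, -0.8, 0.1]
finger_gap: 0.451
finger_force: 45.0
```

Emit:
send_rows:
  increments:
    - [[0,0,0,0,0.0],[0,0,0,0,-0.5],[0,0,0,0,-0.5],[0,0,-0.02,0,-0.5],[0,0,-0.05,0,-0.6],[0,0,-0.05,0,-1],[-0.05,0,0,0,-1],[-0.06,0,0,0,-1]]

```text
t: 9.68
position: [0.5705, -0.1005, 0.2644]
ee_rot: [2.253, 2.186, 0.002]
wrist_force: [-0.6, 0.6, -0.1]
finger_gap: 0.999
finger_force: 0.0
```

```bash
cat > gauge.py <<'E'
from h import *
import sys
plan([])
f=[];Q={'pointer':[],'gauge_mid':[]}
for i in range(4):
    s=cam('scene');f.append(s['color'].astype(float))
    for q in Q:
        r=pinpoint('scene',q); Q[q]+= [r[0]['at']] if r else []
for q in Q: print(q,np.round(Q[q],1).tolist())
m=np.mean(f,0)[175:235,315:360,::-1].astype(np.uint8)
cv2.imwrite('pics/'+sys.argv[1]+'.png',cv2.resize(m,(450,600),interpolation=cv2.INTER_CUBIC))
# expected picture of the gauge for machine pose, height marks
c,sn=np.cos(-.037),np.sin(-.037)
W=lambda x,y,z:(.5755+c*x-sn*y,.1015+sn*x+c*y,z)
for z in(0,.1,.12,.13,.14,.15,.16,.17,.18):
    a=proj(s,W(.128,-.02,z));print(z,np.round([(a[1]-315)*10,(a[0]-175)*10]))
E
python3 gauge.py g1
```

```text
at [ 0.5705 -0.1005  0.2644] finger -1.74 q6 -9.4 t 9.675 F [-0.6  0.6 -0.1] gap 0.999
pointer [[172.3, 336.5], [198.9, 333.8], [201.0, 332.5], [198.9, 333.1]]
gauge_mid [[207.1, 337.5], [202.4, 336.0], [203.4, 334.5], [203.5, 337.5]]
0 [118. 686.]
0.1 [162. 382.]
0.12 [171. 318.]
0.13 [176. 285.]
0.14 [181. 252.]
0.15 [186. 219.]
0.16 [191. 185.]
0.17 [196. 151.]
0.18 [201. 117.]
```

View pics/g1.png

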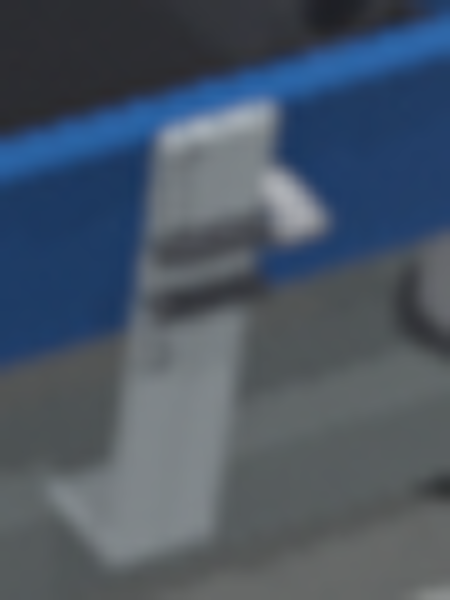

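The strip's tabs are near crop rows 240 and 300, and the pointer is near the upper one. That agrees with the contact estimate: a sink of about 25 mm, which is marginal. A second casting should bring it to about 34, and lowering it will show the sink mechanically. Fetching casting D.

Run:
```python
from h import *
plan([(.43,-.345,.2,-18,6)])
```

```text
at [ 0.57   -0.0992  0.2631] finger -1.81 q6 -9.2 t 10.275 F [-0.1  0.9  0. ] gap 1.001
[-0.0417, -0.022, 0.0105, 2.7]
[-0.0427, -0.02, 0.0105, 2.7]
[-0.0436, -0.018, 0.0105, 2.7]
[-0.0444, -0.0159, 0.0105, 2.7]
[-0.0451, -0.0138, 0.0105, 2.7]
[-0.0457, -0.0117, 0.0105, 2.7]
-> [ 0.4301 -0.3452  0.2001] -18.01
```

Emit:
send_rows:
  increments:
    - [[-0.0415,-0.022,0.0105,2.7,-1],[-0.0425,-0.02,0.0105,2.7,-1],[-0.0435,-0.018,0.0105,2.7,-1],[-0.0445,-0.016,0.0105,2.7,-1],[-0.045,-0.014,0.0105,2.7,-1],[-0.0455,-0.0115,0.0105,2.7,-1],[0,0,0,0,-1],[0,0,0,0,-1]]

```text
t: 11.28
position: [0.43, -0.3446, 0.2003]
ee_rot: [-2.543, -1.845, -0.0]
wrist_force: [0.2, 0.5, 0.5]
finger_gap: 1.003
finger_force: 0.0
```

```bash
sed -i 's/^plan.*/plan([])/;/^print(proj/d' look.py; python3 look.py
```

```text
origin [124. 373.] 0.69 [ 0.5808 -0.3341  0.    ]
origin [  8. 360.] 0.65 [ 0.5921 -0.2147  0.    ]
origin [170. 249.] 0.64 [ 0.431  -0.3408 -0.    ]
find [ 27. 361.] 0.86 [ 0.5775 -0.2351  0.03  ]
find [173. 250.] 0.73 [ 0.4333 -0.3381  0.03  ]
find [126. 377.] 0.65 [ 0.5744 -0.331   0.03  ]
top [array([ 0.5888, -0.2134]), array([0.5844, 0.016 ]), array([ 0.5757, -0.3451]), array([ 0.4242, -0.3525]), array([ 0.7695, -0.1738])]
scene [array([ 0.4426, -0.348 ]), array([ 0.5702, -0.3457]), array([ 0.596 , -0.2183]), array([0.4304, 0.1118]), array([0.573 , 0.2044])]
at [ 0.4302 -0.3445  0.2004] finger -18.01 q6 -21.9 t 11.625 F [-0.4  0.1 -0. ] gap 1.006
```

Emit:
send_rows:
  increments:
    - [[0.0025,0,0.04,0,-1],[0,0,0.05,0,-1],[0,0,0.05,0,-1],[0,0,0.027,0,-1],[0,0,0,0,-0.2],[0,0,0,0,0.4],[0,0,0,0,0.6],[0,0,0,0,0.6]]

```text
t: 12.62
position: [0.431, -0.3431, 0.0343]
ee_rot: [2.542, 1.844, 0.001]
wrist_force: [0.8, 0.2, 0.1]
finger_gap: 0.587
finger_force: 0.0
```

Emit:
send_rows:
  increments:
    - [[0,0,0,0,0.6],[0,0,-0.03,0,0.6],[0,0,-0.055,-4,0.6],[0,0,-0.055,-4,0.6],[0,0,-0.055,-4,0.6],[0,0,-0.03,-4,0.6],[0,0,0,0,0.6]]

```text
t: 13.5
position: [0.4312, -0.3433, 0.2602]
ee_rot: [2.259, 2.177, 0.001]
wrist_force: [0.6, -0.5, -3.7]
finger_gap: 0.449
finger_force: 45.0
```

```bash
cat > force.py <<'E'
from h import *
F=[];P=[]
for i in range(8):
    capture('top'); o=arm.get_obs(); F.append(o['wrist_force'][2]);P.append(o['position'][2])
print(np.mean(F),np.std(F)/8**.5,np.mean(P))
E
python3 force.py
python3 - <<'E'
from h import *
plan([(.5742,.0665,.255,-2,8),(.5742,.0665,.155,-2,3)])
E
```

```text
-4.108918132378451 0.17828387967584444 0.25654949104788005
at [ 0.4301 -0.3424  0.2568] finger -2.1 q6 -37.7 t 13.9 F [-0.3  0.6 -3.7] gap 0.45
[0.0517, 0.0161, 0.0002, -0.0]
[0.0517, 0.0161, 0.0002, -0.0]
[0.0517, 0.0161, 0.0002, -0.0]
[0.0517, 0.0161, 0.0002, -0.0]
[0.0517, 0.0161, 0.0002, -0.0]
[0.0517, 0.0161, 0.0002, -0.0]
[0.0517, 0.0161, 0.0002, -0.0]
[0.0517, 0.0161, 0.0002, -0.0]
-> [0.574  0.0662 0.2552] -2.1
[0.0001, 0.0001, 0.0334, -0.0]
[0.0001, 0.0001, 0.0334, -0.0]
[0.0001, 0.0001, 0.0334, -0.0]
-> [0.5743 0.0665 0.155 ] -2.1
```

Emit:
send_rows:
  increments:
    - [[0.0517,0.0161,0,0,0.6],[0.0517,0.0161,0,0,0.6],[0.0517,0.0161,0,0,0.6],[0.0517,0.0161,0,0,0.6],[0.0517,0.0161,0,0,0.6],[0.0517,0.0161,0,0,0.6],[0.0517,0.0161,0,0,0.6],[0.0517,0.0161,0,0,0.6]]

```text
t: 14.9
position: [0.5746, 0.0677, 0.2576]
ee_rot: [-2.262, -2.18, 0.001]
wrist_force: [1.1, -1.4, -3.4]
finger_gap: 0.45
finger_force: 45.0
```

Emit:
send_rows:
  increments:
    - [[0,0,0.03,0,0.6],[0,0,0.04,0,0.6],[0,0,0.03,0,0.6],[0,0,0,0,0.6]]

```text
t: 15.4
position: [0.5723, 0.0658, 0.1555]
ee_rot: [-2.259, -2.178, 0.007]
wrist_force: [-0.2, 1.0, -3.9]
finger_gap: 0.452
finger_force: 45.0
```

```bash
python3 force.py
python3 - <<'E'
from h import *
plan([(.5742,.0665,.142,-2,2)])
c=cam('wrist');save(c,'p2')
E
```

```text
-3.65944087034862 0.2205119539564831 0.15908909258918302
at [0.5748 0.0659 0.1592] finger -2.09 q6 7.5 t 15.8 F [-0.1  0.3 -4.4] gap 0.451
[0.0003, -0.0003, 0.0086, -0.0]
[0.0003, -0.0003, 0.0086, -0.0]
-> [0.5743 0.0665 0.142 ] -2.09
```

View pics/p2.png

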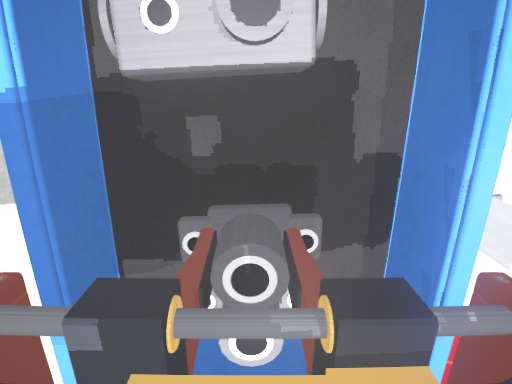

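Room is clear: the first casting is behind the held one and the valve body well ahead. Lowering.

Emit:
send_rows:
  increments:
    - [[0.005,0,0.006,0,0.6],[0,0,0.006,0,0.6],[0,0,0.004,0,0.6],[0,0,0.003,0,0.6],[0,0,0,0,0.6],[0,0,0,0,0.6]]

```text
t: 16.6
position: [0.5743, 0.0708, 0.1392]
ee_rot: [-2.261, -2.18, 0.0]
wrist_force: [-1.1, -0.6, -1.5]
finger_gap: 0.447
finger_force: 45.0
```

```bash
python3 force.py
```

```text
-1.3751363735382802 0.19692799165659738 0.13929908095403898
```

Emit:
send_rows:
  increments:
    - [[0,0,0.004,0,0.6],[0,0,0,0,0.6],[0,0,0,0,0.6],[0,0,0,0,0.6]]

```text
t: 17.5
position: [0.5745, 0.0709, 0.1352]
ee_rot: [2.261, 2.181, 0.0]
wrist_force: [-0.8, 0.2, 0.1]
finger_gap: 0.452
finger_force: 45.0
```

```bash
python3 force.py
```

```text
0.028854730341657503 0.08719142603171989 0.13523139750598262
```

Two castings give a sink of about 33 mm, inside 24–37. Releasing and going to the dial.

Emit:
send_rows:
  increments:
    - [[0,0,0,0,0.0],[0,0,0,0,-0.5],[0,0,0,0,-0.5],[0,0,-0.02,0,-0.5],[0,0,-0.05,0,-0.6],[0,0,-0.05,0,-0.6],[0.05,0,0,0,-0.6],[0.05,0,0,0,-0.6]]

```text
t: 18.9
position: [0.5787, 0.1716, 0.2565]
ee_rot: [2.263, 2.178, 0.003]
wrist_force: [0.5, 0.1, -0.6]
finger_gap: 0.802
finger_force: 0.0
```

Emit:
send_rows:
  increments:
    - [[0.045,0.003,0,0,-0.6],[0.045,0.003,0,0,-0.6],[0.02,0.002,0,0,-0.6],[0,0,0,0,-0.6],[0,0,0,0,-0.6]]

```text
t: 19.52
position: [0.5899, 0.2791, 0.255]
ee_rot: [2.262, 2.18, -0.002]
wrist_force: [-0.4, -0.1, 0.1]
finger_gap: 0.801
finger_force: 0.0
```

```bash
python3 gauge.py g2
python3 - <<'E'
from h import *
w,t,s=cam('wrist'),cam('top'),cam('scene'); save(w,'dial1')
for n,c in(('wrist',w),('top',t),('scene',s)):
    for d in pinpoint(n,'dial_grip')[:2]: print(n,np.round(d['at'],1),round(d['confidence'],2),atz(c,d['at'],.146))
x=cv2.imread('pics/g2.png'); cv2.imwrite('pics/g3.png',np.hstack([cv2.resize(x,(300,384)),cv2.imread('pics/dial1.png')[:,:500]]))
E
```

```text
at [0.5899 0.2791 0.255 ] finger -2.13 q6 26.4 t 19.525 F [-0.4 -0.1  0.1] gap 0.801
pointer [[201.6, 334.6], [201.0, 333.7], [200.8, 333.1], [202.9, 336.7]]
gauge_mid [[200.5, 335.5], [205.6, 334.8], [203.3, 336.9], [201.5, 337.6]]
0 [118. 686.]
0.1 [162. 382.]
0.12 [171. 318.]
0.13 [176. 285.]
0.14 [181. 252.]
0.15 [186. 219.]
0.16 [191. 185.]
0.17 [196. 151.]
0.18 [201. 117.]
wrist [163.1 247.6] 0.66 [0.59041452 0.31125653 0.146     ]
top [203.5 106.5] 0.6 [0.5845257  0.30421953 0.146     ]
scene [153.2 372.3] 0.63 [0.58150915 0.29543216 0.146     ]
```

View pics/g3.png

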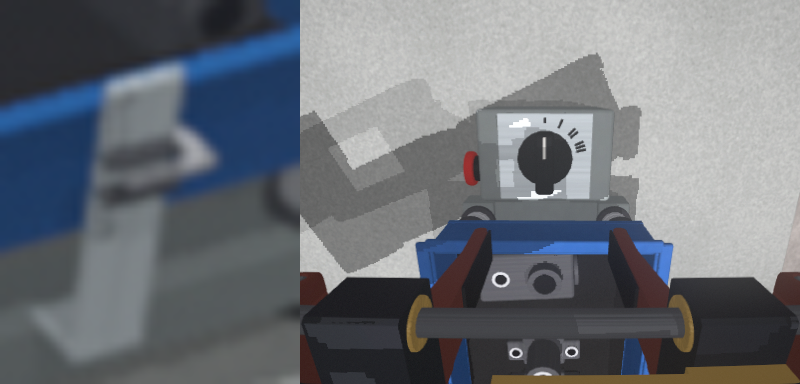

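Pointer now sits between the tabs. In the wrist view the dial disc is centred at about (245,157), and its white line points to +y (off).

Run:
```python
from h import *
w=cam('wrist')
print(atz(w,(157.5,245),.125),atz(w,(145,244),.154),atz(w,(192,244.5),.146),atz(w,(163,245),.146))
x=cv2.cvtColor(w['color'],cv2.COLOR_RGB2GRAY)
for r in(140,150,160,170,180,186): print(r,x[r,205:290:1].tolist() if r in(150,186) else '')
plan([(.584,.306,.2,-2.1,3),(.584,.306,.146,-2.1,4)])
```

```text
[0.58786073 0.31230724 0.125     ] [0.58811939 0.32815808 0.154     ] [0.58663648 0.2855117  0.146     ] [0.58814026 0.31152861 0.146     ]
140 
150 [167, 167, 167, 166, 167, 167, 167, 167, 169, 167, 168, 167, 168, 114, 62, 57, 55, 56, 55, 54, 55, 54, 55, 58, 55, 57, 57, 55, 56, 57, 54, 56, 57, 57, 56, 56, 56, 100, 162, 178, 150, 88, 55, 56, 55, 55, 55, 56, 54, 57, 56, 57, 56, 57, 57, 56, 57, 58, 57, 55, 56, 55, 57, 56, 58, 58, 152, 195, 203, 203, 203, 146, 105, 89, 75, 73, 63, 62, 63, 63, 66, 187, 203, 202, 203]
160 
170 
180 
186 [190, 190, 189, 189, 190, 190, 189, 190, 189, 166, 156, 156, 157, 156, 157, 156, 155, 157, 155, 157, 155, 156, 157, 155, 156, 156, 157, 155, 156, 157, 91, 49, 52, 51, 52, 51, 49, 51, 51, 50, 51, 52, 50, 52, 50, 50, 50, 50, 87, 144, 157, 156, 157, 157, 157, 156, 156, 157, 156, 157, 156, 183, 192, 191, 193, 191, 192, 192, 192, 192, 192, 191, 191, 191, 192, 191, 191, 191, 191, 191, 191, 191, 191, 192, 181]
at [0.5901 0.2805 0.2551] finger -2.08 q6 26.5 t 20.475 F [ 0.1 -1.  -0.3] gap 0.798
[0.0084, -0.0023, 0.0184, 0.0]
[0.0084, -0.0023, 0.0184, 0.0]
[0.0084, -0.0023, 0.0184, 0.0]
-> [0.5841 0.3059 0.1999] -2.08
[0.0, -0.0, 0.0135, 0.0]
[0.0, -0.0, 0.0135, 0.0]
[0.0, -0.0, 0.0135, 0.0]
[0.0, -0.0, 0.0135, 0.0]
-> [0.5841 0.3059 0.1459] -2.08
```

Emit:
send_rows:
  increments:
    - [[0.0095,-0.0017,0.02,0,-0.6],[0.0095,-0.0017,0.02,0,-0.6],[0.0095,-0.0017,0.02,0,-0.6],[0,0,0.02,0,-0.4],[0,0,0.02,0,-0.3],[0,0,0.009,0,-0.2],[0,0,0,0,-0.2],[0,0,0,0,0.0]]
  grip_force: 8

```text
t: 21.48
position: [0.5866, 0.3092, 0.1469]
ee_rot: [2.262, 2.18, 0.002]
wrist_force: [-0.8, -0.1, -0.2]
finger_gap: 0.527
finger_force: 0.0
```

Emit:
send_rows:
  increments:
    - [[0,0,0,0,0.3],[0,0,0,0,0.5],[0,0,0,0,0.9],[0,0,0,0,0.9],[0,0,0,0,0.9],[0,0,0,0,0.9]]

```text
t: 22.22
position: [0.5863, 0.3092, 0.1465]
ee_rot: [2.261, 2.18, 0.001]
wrist_force: [-0.8, 0.5, 2.9]
finger_gap: 0.179
finger_force: 8.0
```

```bash
cat > d.py <<'E'
from h import *
np.set_printoptions(precision=3,suppress=True)
F=[];T=[]
for i in range(4):
    capture('top'); o=arm.get_obs(); F.append(o['wrist_force']);T.append(o['wrist_torque'])
print(np.mean(F,0),np.mean(T,0),o['finger_force']);plan([])
E
python3 d.py
```

```text
[ 0.344 -0.536  3.026] [-0.159  0.062 -0.087] 7.999339252710342
at [0.586 0.309 0.146] finger -2.09 q6 28.9 t 22.425 F [-0.2 -0.7  3. ] gap 0.181
```

Bar gripped (15.8 mm) with small side forces. Now firm grip and turn in steps.

Emit:
send_rows:
  increments:
    - [[0,0,0,0,0.9],[0,0,0,0,0.9],[0,0,0,4,0.9],[0,0,0,5,0.9],[0,0,0,5,0.9],[0,0,0,5,0.9],[0,0,0,5,0.9],[0,0,0,0,0.9]]
  grip_force: 60

```text
t: 23.42
position: [0.5858, 0.3093, 0.1465]
ee_rot: [-2.666, -1.662, 0.0]
wrist_force: [-1.8, -0.7, 6.6]
finger_gap: 0.179
finger_force: 60.0
```

```bash
python3 d.py
```

```text
[-1.306 -0.613  5.968] [-0.084  0.375  0.126] 60.00796437263489
at [0.586 0.309 0.146] finger -26.05 q6 52.8 t 23.625 F [-0.9 -0.1  6.4] gap 0.181
```

Emit:
send_rows:
  increments:
    - [[0,0,0,6,0.9],[0,0,0,7,0.9],[0,0,0,7,0.9],[0,0,0,7,0.9],[0,0,0,7,0.9],[0,0,0,7,0.9],[0,0,0,7,0.9],[0,0,0,1,0.9]]

```text
t: 24.62
position: [0.5851, 0.31, 0.1464]
ee_rot: [-3.114, -0.406, 0.002]
wrist_force: [-3.5, 3.0, 7.4]
finger_gap: 0.179
finger_force: 60.0
```

```bash
python3 d.py; python3 gauge.py g5
python3 - <<'E'
from h import *
w,s=cam('wrist'),cam('scene'); save(w,'dial2')
a=cv2.resize(w['color'][:,:,::-1],(500,375)); b=cv2.resize(s['color'][115:215,320:400,::-1],(300,375),interpolation=cv2.INTER_CUBIC)
cv2.imwrite('pics/fin.png',np.hstack([a,b]))
E
```

```text
[-4.295  2.93   7.126] [0.484 0.821 0.209] 60.015708804130554
at [0.585 0.31  0.146] finger -75.05 q6 101.8 t 24.825 F [-4.4  2.3  7.1] gap 0.176
at [0.5851 0.31   0.1464] finger -75.05 q6 101.8 t 24.825 F [-4.4  2.3  7.1] gap 0.176
pointer [[201.7, 335.3], [204.8, 335.5], [199.8, 335.9], [200.0, 332.9]]
gauge_mid [[204.7, 338.4], [202.8, 337.3], [187.3, 313.0], [203.0, 336.3]]
0 [118. 686.]
0.1 [162. 382.]
0.12 [171. 318.]
0.13 [176. 285.]
0.14 [181. 252.]
0.15 [186. 219.]
0.16 [191. 185.]
0.17 [196. 151.]
0.18 [201. 117.]
```

View pics/fin.png

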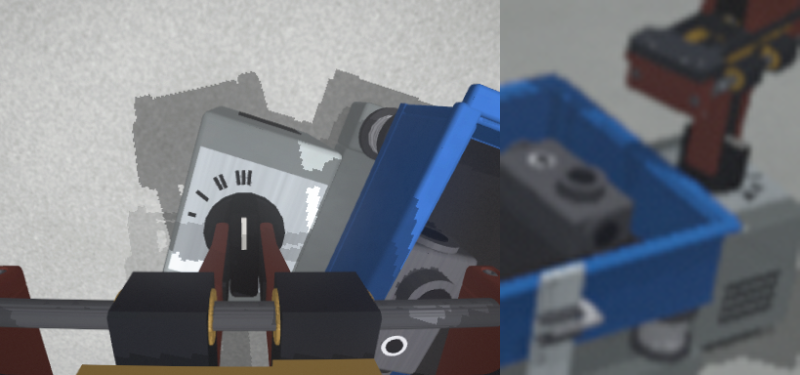

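White line points at mark III. The tool has turned 73°, and the 0.21 N m torque matches the third click. The gripper is clear of the tub and the pointer is between the tabs, so I'm handing in.

```bash
python3 -c "
from plant import *
print(sign_off())"
```

```text
the job is handed in; nothing more can be done
None
```

I set two castings in the tub, which sank it to about 33 mm with the pointer between the tabs, then turned the dial to the third click, where the gripper is still holding it, and handed the job in; no verdict came back.

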